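# Knock a potted module up out of its casting fixture

### The job

The orange potted module is stuck in the pocket of the aluminium fixture. Use the red knockout tool from below: feel gently for the bore under the fixture with its rod, without forcing it against the fixture, and push the module gently up until it stands about a centimetre proud, still sitting upright in its pocket. Then bring the tool out from under the fixture and leave it standing on the bench; keep the gripper off the module and leave the other things where they are.

Things in the scene. Friction and masses are not known exactly. Their poses are not given: they have to be found in the camera images.
- fixture: Potting fixture bolted down: aluminium block 70 (x) x 130 (y) mm on two dark legs at its y ends (inner faces y = +-50, bolted feet to y = +-86), open beneath from front (-x, roughly facing the robot) and back. Origin: on the bench under the block's centre, z up; yaw varies. Heights: underside 75, pocket floor 89, top 113 mm.
- underside (a point): Centre of the fixture's underside, a 6 mm brass plate 60 x 80 mm. Its one bore, 14 (x) x 10 (y) mm, lies at x = 0 but off centre along the fixture's y by an unknown -8 to +8 mm: hidden from above, to be felt. The plate does not shift. A miss is a hard stop of the rod tip at 75 mm; in the bore it rises freely (the floor above has a wider slot) to the module at 89 mm.
- module: Orange potted module, block 32 (x) x 44 (y) x 24 mm, 60 g, waxed and slippery, black connector on top. Origin: centre of its underside, z up. Starts on the pocket floor, top flush, in line with the fixture. Two sprung rubber pads at its x sides hold it: about 4 to 14 N slides it up, and it stays where it is pushed to, up to about 15 mm; 0.6 mm play in y.
- knockout: Knockout tool, 0.4 kg, standing loose left or right. Origin: underside, below the grip; x along the arm, z up. Red grip post 24 (x) x 30 (y) mm, from 10 to 162 mm up, on a dark foot 50 x 60 x 10 mm centred at the origin. A dark arm 20 wide, 12 thick runs on the bench to x = 82 mm and carries the upright 8 mm steel rod at x = 70 mm, flat tip 55 mm up.
- rod_tip (a point): Centre of the top end of the knockout tool's rod: 70 mm along the tool's x and 55 mm above its underside.
- glue: Closed glue bottle with yellow label, 40 mm diameter, 105 mm tall, standing loose on the bench left or right, across from the knockout tool. Origin: centre of its underside. Leave alone.
- ring: Flat red printed ring, 90 mm outer and 56 mm inner diameter, 6 mm thick, lying loose on the bench. Origin: centre of its underside. Leave alone.
- partsbox: Small clear box with blue contents, 100 x 75 x 45 mm, loose on the bench. Origin: centre of its underside. Leave alone.
Things that resemble listed ones, but are neither listed nor needed, are in the scene too. Several things look just like the knockout: the one meant starts farthest to the robot's right.

How it is judged:
By the outcome, as a careful person would: the job done as asked, in the order asked, and still so for the second after the job is handed in, with the robot touching nothing.
It also fails if it takes over 67 s, if anything falls off the work surface, if the arm or the gripper's body presses on something with over 40 N, if the wrist force passes 120 N, or if a joint passes its speed limit or range.

### The arm

A 6-joint arm with a two-finger parallel gripper is mounted at the origin on the work surface. World frame = base frame: x ahead of the robot, y to its left, z up, the work surface at z = 0. Lengths are in m, angles in rad, forces in N, time in s.
With the tool pointing down it reaches from about 0.3 to 0.825 m from the base axis. Payload 5.4 kg.
Tool frame: the origin (TCP) lies where the fingers leave the gripper's body, on its centre line; the fingertips stand 88 mm ahead of it and the grasp point (between the pads) lies 69 mm ahead of it; z points along the fingers, y is the line along which they close (so a half turn about z gives the same grasp; the last joint's range is limited). The gripper opens to 92 mm and grips with 3 to 60 N. Pads are 20 mm wide; open, the fingers measure 128 mm over their backs; the gripper's body (75 mm by 189 mm) begins 69 mm behind the grasp point.
Start: joints at [0.993, 0.158, 1.597, -0, 1.386, -0.21], TCP at [0.207, 0.537, 0.303] pointing down, gripper open.
Joint ranges: [-2.91, 2.91], [-0.94, 2.29], [0.18, 2.7], [-1.29, 4.43], [0.17, 2.64], [-3, 3]. Speed limits (rad/s): [2.57, 2.57, 3.14, 3.14, 3.14, 3.14].

### API

Orientations are given as [roll, pitch, yaw] about the fixed x, y, z axes, in that order (R = Rz(yaw) Ry(pitch) Rx(roll)).
In Python, from plant import status, read_camera, job gives the robot as it stands. The module is installed in compiled form; this text tells all that it offers.
- The arm moves only by the tool jog_arm, never from a script. Its argument "deltas" is a list of rows, each an object with "translation": the shift along the tool's x, y, z as a fraction of full scale, a list of three; "twist": the turn, a rotation vector about the tool's x, y, z as a fraction of full scale, a list of three; "grip": the opening, from 0 (shut) to 1 (fully open). In form: [{"translation": [dx, dy, dz], "twist": [ax, ay, az], "grip": grip}, ...]. A call has exactly 10 rows; each row is the pose to reach, as a shift and turn from the pose commanded when the call began, along the tool's axes at that moment; what a row does not reach only later rows make up. Full scale, the value 1, is 800 mm for a shift and 45 degrees for a turn. A row lasts 1/10 s, in which the tool goes at most 50 mm and 8.59 degrees, less where a joint would pass 70% of its speed; a pose out of reach is approached as far as the arm can. A call with a number of a shift or a turn outside -1 to 1 is refused whole. A call with a gripper value outside its range is refused whole. The fingers move at their own pace and stop on an object; "grip_force" is the grip in N (left out, the last holds). Time passes only in rows, so rows that repeat a pose let the fingers close, or fill a call up. It gives the time, the measured TCP pose, the force, the opening and the grip force at its end, in the units of the state.
- status.read_state(): the state, without advancing time (a new reading comes with each control period).
- read_camera(name): name is "scene" or "top"; returns a dict with "frame" (480x640x3 uint8, blue, green, red), "camera_matrix" (3x3 intrinsics, pixels), "R" (3x3) and "t" (3): a world point X has camera coordinates R X + t. Camera axes: x right, y down, z forward; pixel columns grow to the right and rows downward; lengths in m; the calibration is good to about 2 mm. A picture is of the moment at which its call begins. There is no depth.
- job.hand_in(): hands the job in; it is judged then, once.
The state is a dict: "time_s": time; "joint_positions": joint angles; "joint_vel": joint speeds; "joint_torque": joint torques, N m; "eef_pos": TCP position; "tool_rot": TCP orientation; "force": force on the tool from outside, world axes, zero at the start; "ft_torque": the same for the moment, N m; "width": finger opening in m; "grasp_force": force on a finger pad.
Only numpy, scipy, OpenCV 4.12 (cv2) and the standard library are available. Lean on these libraries where they do the work, as an engineer would, in place of code of your own. Each camera call takes 0.05 s, during which the arm holds its last target. There are 200 camera calls.

## Working session

There is one attempt and no reset: what is moved stays moved. The work goes in short steps, Python scripts to look and compute and a tool call to move; the robot and the scene stay as the last step left them, time stands still between calls to the robot, and variables do not carry over. Pictures are saved under pics/ and viewed, at most 10 in all, crops included, and the job is handed in when it is done.

Besides the shell and the picture viewer there is one more tool, called after "Emit:" by a JSON object that holds its "api" and its "payload". jog_arm: Moves the arm, as the interface text tells. Its arguments: {"type":"object","properties":{"deltas":{"type":"array","items":{"type":"object","properties":{"translation":{"type":"array","items":{"type":"number","minimum":-1,"maximum":1}},"twist":{"type":"array","items":{"type":"number","minimum":-1,"maximum":1}},"grip":{"type":"number"}}}},"grip_force":{"type":"number"}},"required":["deltas"]}

```bash
mkdir -p pics
python3 - <<'E'
from plant import status, read_camera
import cv2,pickle
d={}
for n in("scene","top"):
    c=read_camera(n);d[n]=c;cv2.imwrite(f"pics/{n}0.png",c["frame"]);print(n,c["camera_matrix"].tolist(),c["R"].round(4).tolist(),c["t"].round(4).tolist())
pickle.dump(d,open("c0.pkl","wb"))
print(status.read_state())
E
```

```text
scene [[500.70762035984325, 0.0, 313.02213029872064], [0.0, 500.70762035984325, 239.30227094844633], [0.0, 0.0, 1.0]] [[-0.0045, 0.9999, 0.0137], [0.7563, 0.0124, -0.6541], [-0.6542, 0.0074, -0.7563]] [0.0188, -0.4012, 1.2812]
top [[569.395468943167, 0.0, 315.895544526513], [0.0, 569.395468943167, 226.17239413334102], [0.0, 0.0, 1.0]] [[0.0251, -0.9997, 0.0042], [-0.9976, -0.0253, -0.0645], [0.0646, -0.0026, -0.9979]] [-0.0167, 0.6124, 1.0691]
{'time_s': 0.1, 'joint_positions': array([ 9.92924775e-01,  1.58964226e-01,  1.59810169e+00, -3.55483742e-05,
        1.38622608e+00, -2.10098657e-01]), 'joint_vel': array([-0.00038073, -0.00066585, -0.0037735 , -0.00061701,  0.00094865,
       -0.00079146]), 'joint_torque': array([ 4.73967812e-04, -3.86504638e+01, -3.22959530e+01,  7.01941643e-02,
        3.39975336e-02, -3.17411104e-05]), 'eef_pos': array([0.2065227 , 0.53617385, 0.30183183]), 'tool_rot': array([-3.13992340e+00, -3.20242909e-04,  2.77382605e+00]), 'force': array([ 0.02361237, -0.99946178,  0.02084999]), 'ft_torque': array([-0.02800813, -0.07862724, -0.03774712]), 'grasp_force': 0.0, 'width': 0.0920679693578432}
```

View pics/scene0.png

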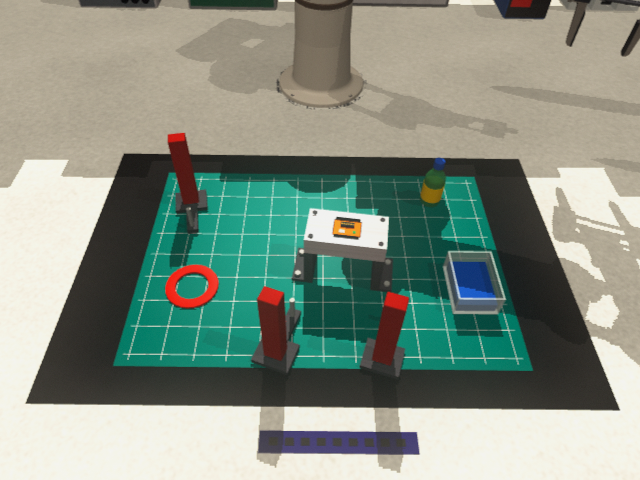

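View pics/top0.png

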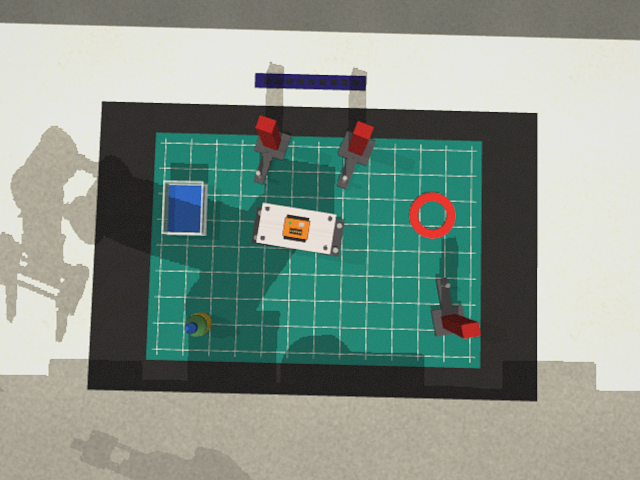

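Top view: the knockout meant (robot's right) has its foot at about (447,320), with its arm running up to the rod at (442,285). The fixture is at (297,229), the glue at (197,325), the ring at (432,215) and the box at (185,208). I'll zoom in for corners.

Run:
```python
import cv2,pickle,numpy as np
d=pickle.load(open("c0.pkl","rb"));t=d["top"]["frame"];s=d["scene"]["frame"]
def crop(f,x,y,w,h,k):
    return cv2.resize(f[y:y+h,x:x+w],None,fx=k,fy=k,interpolation=cv2.INTER_CUBIC)
a=crop(t,420,265,80,80,5);b=crop(t,245,190,100,75,4)
c=crop(s,160,125,60,110,4)[:400]; e=crop(s,285,200,120,95,4)[:380]
im=np.zeros((600,800,3),np.uint8)
cv2.imwrite("pics/a.png",np.hstack([a[:400],cv2.copyMakeBorder(b,0,100,0,0,cv2.BORDER_CONSTANT)]))
c=crop(s,160,125,60,110,5)[:550];e=crop(s,285,200,120,95,4)
cv2.imwrite("pics/b.png",np.hstack([c,cv2.copyMakeBorder(e,0,170,0,0,cv2.BORDER_CONSTANT)]))
```

```text
(no output)
```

View pics/a.png

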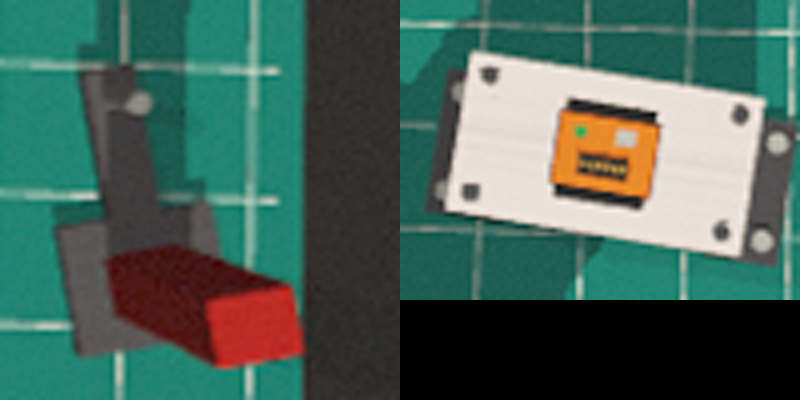

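View pics/b.png

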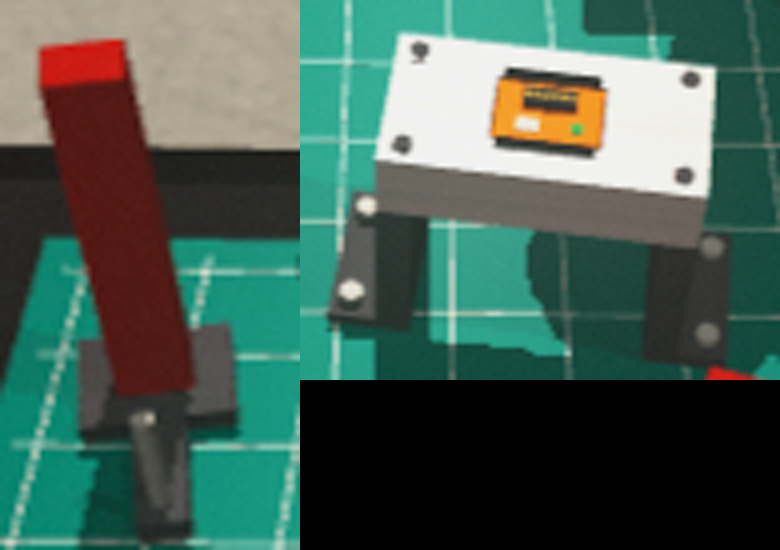

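```bash
cat > fit.py <<'E'
import numpy as np,pickle
from scipy.optimize import least_squares
def proj(c,X):
    P=np.asarray(c["R"])@X+np.asarray(c["t"]);p=np.asarray(c["camera_matrix"])@P;return p[:2]/p[2]
def fit(cams,obs,free_z=False,x0=(.5,0,0,0)):
    # obs: (cam, local xyz mm, pixel)
    def res(p):
        c,s=np.cos(p[2]),np.sin(p[2]);R=np.array([[c,-s,0],[s,c,0],[0,0,1]]);o=np.array([p[0],p[1],p[3] if free_z else 0])
        return np.concatenate([proj(cams[k],R@(np.array(l)/1e3)+o)-np.array(q) for k,l,q in obs])
    r=least_squares(res,x0,loss="soft_l1");return r.x,r.fun.reshape(-1,2)
def px(x0,y0,k,u,v): return (x0+(u+.5)/k-.5,y0+(v+.5)/k-.5)
E
python3 - <<'E'
from fit import *
d=pickle.load(open("c0.pkl","rb"))
T=lambda u,v:px(245,190,4,u-400,v); S=lambda u,v:px(285,200,4,u-300,v)
F=[("top",(35,65,113),T(470,52)),("top",(35,-65,113),T(766,98)),("top",(-35,-65,113),T(743,257)),("top",(-35,65,113),T(445,210)),
("scene",(-35,-65,113),S(398,33)),("scene",(-35,65,113),S(716,67)),("scene",(35,65,113),S(709,198)),("scene",(35,-65,113),S(375,161))]
T=lambda u,v:px(420,265,5,u,v); S=lambda u,v:px(160,125,5,u,v)
K=[("top",(12,15,162),T(207,300)),("top",(-12,15,162),T(218,369)),("top",(12,-15,162),T(290,285)),("top",(-12,-15,162),T(304,352)),("top",(70,0,55),T(138,103)),("top",(25,30,10),T(57,225)),
("scene",(-12,-15,162),S(40,48)),("scene",(-12,15,162),S(125,40)),("scene",(12,15,162),S(127,80)),("scene",(12,-15,162),S(43,88)),("scene",(70,0,55),S(143,416)),("scene",(-25,-30,10),S(80,340)),("scene",(-25,30,10),S(228,325)),("scene",(25,-30,10),S(83,432))]
for o,x0 in((F,(.5,0,0,0)),(K,(.3,-.3,0,0))):
    for z in(0,1):
        x,r=fit(d,o,z,x0);print(x.round(4),np.degrees(x[2]).round(2))
    print(r.round(1).tolist())
    for n in("top","scene"): print(n,fit(d,[q for q in o if q[0]==n],0,x0)[0].round(4))
E
```

```text
[ 0.6027  0.0352 -0.1297  0.    ] -7.43
[ 0.6025  0.0352 -0.1298 -0.0008] -7.43
[[-0.5, 0.0], [-1.2, -0.1], [-1.6, -0.3], [-0.6, -0.1], [-0.3, 0.2], [-1.2, 0.0], [-1.1, -0.2], [-0.7, -0.2]]
top [ 0.6023  0.0335 -0.1288  0.    ]
scene [ 0.6034  0.0365 -0.1283  0.    ]
[ 0.4395 -0.2577  0.1953  0.    ] 11.19
[ 0.4388 -0.2581  0.192  -0.0016] 11.0
[[-1.8, -0.4], [-1.3, 0.3], [-0.5, -0.5], [-0.6, 0.6], [-0.5, 0.1], [-1.0, 0.6], [-0.8, -0.2], [-0.4, -0.4], [-0.5, 0.0], [-1.4, 0.3], [-0.8, 0.9], [-0.7, 0.2], [0.1, -0.4], [-1.0, -0.4]]
top [ 0.4392 -0.2594  0.1967  0.    ]
scene [ 0.4406 -0.2563  0.1996  0.    ]
```

Emit:
{"api": "jog_arm", "payload": {"deltas": [{"translation": [-0.6275,-0.8216,0],"twist": [0,0,1],"grip": 1},{"translation": [-0.6275,-0.8216,0],"twist": [0,0,1],"grip": 1},{"translation": [-0.6275,-0.8216,0],"twist": [0,0,1],"grip": 1},{"translation": [-0.6275,-0.8216,0],"twist": [0,0,1],"grip": 1},{"translation": [-0.6275,-0.8216,0],"twist": [0,0,1],"grip": 1},{"translation": [-0.6275,-0.8216,0],"twist": [0,0,1],"grip": 1},{"translation": [-0.6275,-0.8216,0],"twist": [0,0,1],"grip": 1},{"translation": [-0.6275,-0.8216,0],"twist": [0,0,1],"grip": 1},{"translation": [-0.6275,-0.8216,0],"twist": [0,0,1],"grip": 1},{"translation": [-0.6275,-0.8216,0],"twist": [0,0,1],"grip": 1}]}}

```text
time_s: 1.1
eef_pos: [0.3469, 0.0547, 0.3026]
tool_rot: [3.141, 0.0, 1.988]
force: [1.2, 0.3, 0.5]
width: 0.092
grasp_force: 0.0
```

```bash
cat > goto.py <<'E'
import sys,numpy as np
from plant import status
from scipy.spatial.transform import Rotation as Ro
s=status.read_state();R=Ro.from_euler("xyz",s["tool_rot"])
print("t",round(s["time_s"],2),"pos",s["eef_pos"].round(4),"rpy",s["tool_rot"].round(4),"F",s["force"].round(2),"M",s["ft_torque"].round(2),"w",round(s["width"],4),"gf",round(s["grasp_force"],1))
if len(sys.argv)>4:
    x,y,z,yaw=map(float,sys.argv[1:5])
    d=R.inv().apply(np.array([x,y,z])-s["eef_pos"])/.8
    tw=(R.inv()*Ro.from_euler("xyz",[np.pi,0,yaw])).as_rotvec()/np.radians(45)
    print("trans",d.round(4).tolist(),"twist",tw.round(4).tolist())
E
python3 goto.py 0.4395 -0.2577 0.30 1.766
```

```text
t 1.1 pos [0.3469 0.0547 0.3026] rpy [3.1408e+00 3.0000e-04 1.9884e+00] F [1.17 0.25 0.48] M [-0.07  0.01 -0.01] w 0.092 gf 0.0
trans [-0.4039, -0.0526, 0.0034] twist [0.001, 0.0003, 0.2832]
```

Emit:
{"api": "jog_arm", "payload": {"deltas": [{"translation": [-0.404,-0.0526,0.003],"twist": [0.001,0,0.283],"grip": 1},{"translation": [-0.404,-0.0526,0.003],"twist": [0.001,0,0.283],"grip": 1},{"translation": [-0.404,-0.0526,0.003],"twist": [0.001,0,0.283],"grip": 1},{"translation": [-0.404,-0.0526,0.003],"twist": [0.001,0,0.283],"grip": 1},{"translation": [-0.404,-0.0526,0.003],"twist": [0.001,0,0.283],"grip": 1},{"translation": [-0.404,-0.0526,0.003],"twist": [0.001,0,0.283],"grip": 1},{"translation": [-0.404,-0.0526,0.003],"twist": [0.001,0,0.283],"grip": 1},{"translation": [-0.404,-0.0526,0.003],"twist": [0.001,0,0.283],"grip": 1},{"translation": [-0.404,-0.0526,0.06],"twist": [0.001,0,0.283],"grip": 1},{"translation": [-0.404,-0.0526,0.116],"twist": [0.001,0,0.283],"grip": 1}]}}

```text
time_s: 2.1
eef_pos: [0.4402, -0.2558, 0.2099]
tool_rot: [3.14, 0.003, 1.766]
force: [0.1, 0.2, -0.3]
width: 0.0918
grasp_force: 0.0
```

```bash
python3 goto.py 0.4395 -0.2577 0.21 1.766
```

```text
t 2.1 pos [ 0.4402 -0.2558  0.2099] rpy [3.1403e+00 2.6000e-03 1.7663e+00] F [ 0.11  0.16 -0.35] M [-0.06  0.03  0.04] w 0.0918 gf 0.0
trans [-0.0022, -0.0013, -0.0001] twist [0.0017, 0.0033, 0.0004]
```

Emit:
{"api": "jog_arm", "payload": {"deltas": [{"translation": [-0.0022,-0.0013,0],"twist": [0.0017,0.0033,0],"grip": 0.6},{"translation": [-0.0022,-0.0013,0],"twist": [0.0017,0.0033,0],"grip": 0.4},{"translation": [-0.0022,-0.0013,0],"twist": [0.0017,0.0033,0],"grip": 0.3},{"translation": [-0.0022,-0.0013,0],"twist": [0.0017,0.0033,0],"grip": 0.2},{"translation": [-0.0022,-0.0013,0],"twist": [0.0017,0.0033,0],"grip": 0.1},{"translation": [-0.0022,-0.0013,0],"twist": [0.0017,0.0033,0],"grip": 0.1},{"translation": [-0.0022,-0.0013,0],"twist": [0.0017,0.0033,0],"grip": 0},{"translation": [-0.0022,-0.0013,0],"twist": [0.0017,0.0033,0],"grip": 0},{"translation": [-0.0022,-0.0013,0],"twist": [0.0017,0.0033,0],"grip": 0},{"translation": [-0.0022,-0.0013,0],"twist": [0.0017,0.0033,0],"grip": 0}], "grip_force": 50}}

```text
time_s: 3.1
eef_pos: [0.4391, -0.2578, 0.2099]
tool_rot: [-3.14, -0.003, 1.766]
force: [-0.9, 0.6, 0.7]
width: 0.0238
grasp_force: 50.0
```

```bash
python3 goto.py 0.4395 -0.2577 0.222 1.766
```

```text
t 3.1 pos [ 0.4391 -0.2578  0.2099] rpy [-3.1398e+00 -2.6000e-03  1.7660e+00] F [-0.85  0.55  0.68] M [ 0.04 -0.16 -0.01] w 0.0238 gf 50.0
trans [0.0001, 0.0005, -0.0151] twist [-0.0023, -0.0033, 0.0]
```

```bash
python3 goto.py 0.454 0.0546 0.218 1.441
```

```text
t 3.1 pos [ 0.4391 -0.2578  0.2099] rpy [-3.1398e+00 -2.6000e-03  1.7660e+00] F [-0.85  0.55  0.68] M [ 0.04 -0.16 -0.01] w 0.0238 gf 50.0
trans [0.3795, 0.094, -0.0093] twist [-0.0028, -0.0029, 0.4138]
```

Emit:
{"api": "jog_arm", "payload": {"deltas": [{"translation": [0,0,-0.01],"twist": [0,0,0],"grip": 0},{"translation": [0.011,0.003,-0.01],"twist": [0,0,0.012],"grip": 0},{"translation": [0.0455,0.0113,-0.01],"twist": [0,0,0.05],"grip": 0},{"translation": [0.0987,0.0244,-0.01],"twist": [0,0,0.108],"grip": 0},{"translation": [0.159,0.0395,-0.01],"twist": [0,0,0.174],"grip": 0},{"translation": [0.22,0.0545,-0.01],"twist": [0,0,0.24],"grip": 0},{"translation": [0.281,0.0696,-0.01],"twist": [0,0,0.306],"grip": 0},{"translation": [0.334,0.0827,-0.01],"twist": [0,0,0.364],"grip": 0},{"translation": [0.368,0.0912,-0.01],"twist": [0,0,0.4014],"grip": 0},{"translation": [0.3795,0.094,-0.0098],"twist": [0,0,0.4138],"grip": 0}]}}

```text
time_s: 4.1
eef_pos: [0.4528, 0.0579, 0.2179]
tool_rot: [-3.137, -0.003, 1.444]
force: [0.2, 1.0, -3.7]
width: 0.0238
grasp_force: 50.0
```

```bash
python3 goto.py 0.454 0.0546 0.218 1.441
python3 - <<'E'
from plant import read_camera
import cv2,pickle,numpy as np
d={n:read_camera(n) for n in("scene","top")};pickle.dump(d,open("c1.pkl","wb"))
def crop(f,x,y,w,h,k): return cv2.resize(f[y:y+h,x:x+w],None,fx=k,fy=k,interpolation=cv2.INTER_CUBIC)
cv2.imwrite("pics/c.png",np.hstack([crop(d["top"]["frame"],240,190,100,150,4),crop(d["scene"]["frame"],290,110,100,150,4)]))
E
```

```text
t 4.1 pos [0.4528 0.0579 0.2179] rpy [-3.1373e+00 -2.7000e-03  1.4435e+00] F [ 0.2   0.96 -3.72] M [ 0.09  0.14 -0.01] w 0.0238 gf 50.0
trans [-0.0039, 0.0021, -0.0002] twist [-0.0055, -0.0035, 0.0032]
```

View pics/c.png

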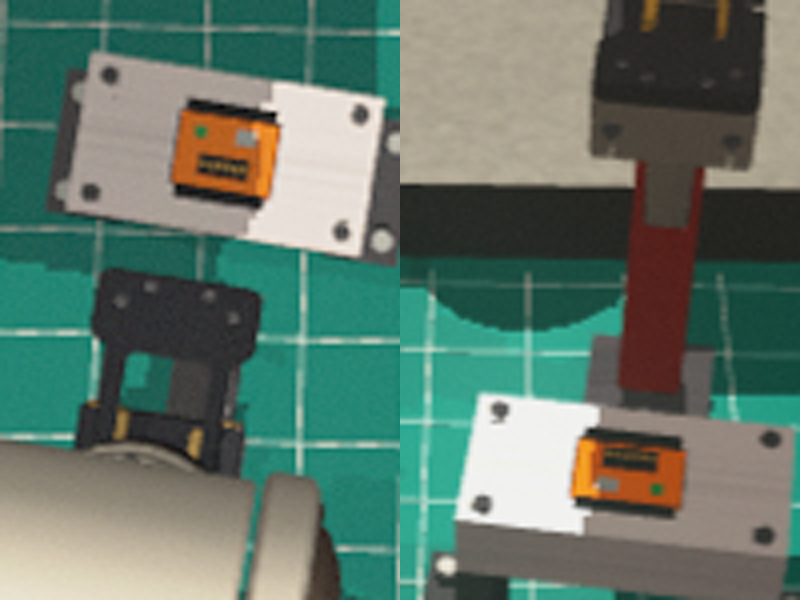

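```bash
python3 goto.py 0.5322 0.0358 0.2235 1.441
```

```text
t 4.2 pos [0.453  0.0565 0.2179] rpy [-3.1375e+00 -2.0000e-03  1.4439e+00] F [ 0.61  0.31 -3.99] M [0.02 0.08 0.06] w 0.024 gf 50.0
trans [-0.0131, 0.1014, -0.0075] twist [-0.0053, -0.0026, 0.0038]
```

Emit:
{"api": "jog_arm", "payload": {"deltas": [{"translation": [-0.003,0.005,-0.001],"twist": [-0.001,0,0.001],"grip": 0},{"translation": [-0.008,0.015,-0.003],"twist": [-0.003,-0.001,0.003],"grip": 0},{"translation": [-0.0131,0.035,-0.005],"twist": [-0.0053,-0.0026,0.0038],"grip": 0},{"translation": [-0.0131,0.055,-0.0075],"twist": [-0.0053,-0.0026,0.0038],"grip": 0},{"translation": [-0.0131,0.075,-0.0075],"twist": [-0.0053,-0.0026,0.0038],"grip": 0},{"translation": [-0.0131,0.09,-0.0075],"twist": [-0.0053,-0.0026,0.0038],"grip": 0},{"translation": [-0.0131,0.099,-0.0075],"twist": [-0.0053,-0.0026,0.0038],"grip": 0},{"translation": [-0.0131,0.1014,-0.0075],"twist": [-0.0053,-0.0026,0.0038],"grip": 0},{"translation": [-0.0131,0.1014,-0.0075],"twist": [-0.0053,-0.0026,0.0038],"grip": 0},{"translation": [-0.0131,0.1014,-0.0075],"twist": [-0.0053,-0.0026,0.0038],"grip": 0}]}}

```text
time_s: 5.2
eef_pos: [0.5326, 0.0336, 0.2239]
tool_rot: [3.141, 0.0, 1.438]
force: [0.0, 0.9, -3.8]
width: 0.0238
grasp_force: 50.0
```

```bash
python3 goto.py 0.5322 0.0358 0.2285 1.441
python3 - <<'E'
from plant import read_camera
import cv2,pickle,numpy as np
d={n:read_camera(n) for n in("scene",)};pickle.dump(d,open("c2.pkl","wb"))
def crop(f,x,y,w,h,k): return cv2.resize(f[y:y+h,x:x+w],None,fx=k,fy=k,interpolation=cv2.INTER_CUBIC)
cv2.imwrite("pics/d.png",crop(d["scene"]["frame"],290,140,110,150,4))
E
```

```text
t 5.2 pos [0.5326 0.0336 0.2239] rpy [3.1409e+00 4.0000e-04 1.4379e+00] F [ 0.03  0.94 -3.8 ] M [-0.03  0.13  0.01] w 0.0238 gf 50.0
trans [0.0027, -0.0008, -0.0057] twist [0.0009, 0.0005, -0.0039]
```

View pics/d.png

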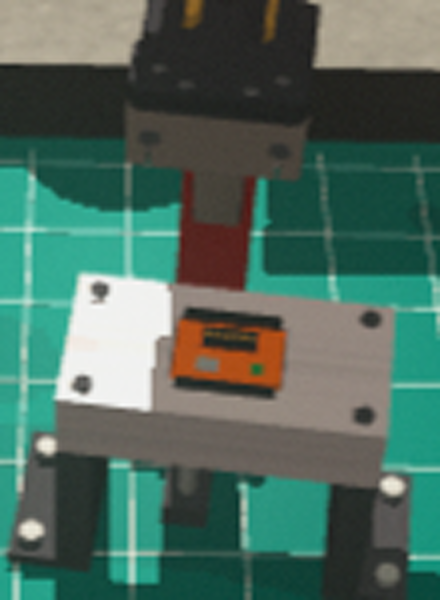

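Emit:
{"api": "jog_arm", "payload": {"deltas": [{"translation": [0.0027,-0.0008,-0.002],"twist": [0.0009,0.0005,-0.0039],"grip": 0},{"translation": [0.0027,-0.0008,-0.004],"twist": [0.0009,0.0005,-0.0039],"grip": 0},{"translation": [0.0027,-0.0008,-0.0057],"twist": [0.0009,0.0005,-0.0039],"grip": 0},{"translation": [0.0027,-0.0008,-0.006],"twist": [0.0009,0.0005,-0.0039],"grip": 0},{"translation": [0.0027,-0.0008,-0.0063],"twist": [0.0009,0.0005,-0.0039],"grip": 0},{"translation": [0.0027,-0.0008,-0.0066],"twist": [0.0009,0.0005,-0.0039],"grip": 0},{"translation": [0.0027,-0.0008,-0.0069],"twist": [0.0009,0.0005,-0.0039],"grip": 0},{"translation": [0.0027,-0.0008,-0.0072],"twist": [0.0009,0.0005,-0.0039],"grip": 0},{"translation": [0.0027,-0.0008,-0.0075],"twist": [0.0009,0.0005,-0.0039],"grip": 0},{"translation": [0.0027,-0.0008,-0.0075],"twist": [0.0009,0.0005,-0.0039],"grip": 0}]}}

```text
time_s: 6.25
eef_pos: [0.5326, 0.0359, 0.2299]
tool_rot: [3.141, -0.0, 1.441]
force: [-0.2, 0.2, -5.7]
width: 0.0241
grasp_force: 50.0
```

```bash
cat > fx.py <<'E'
from plant import status
import numpy as np
s=status.read_state();a=-.1297
R=np.array([[np.cos(a),-np.sin(a)],[np.sin(a),np.cos(a)]])
p=R.T@(s["eef_pos"][:2]-[.6027,.0352])*1e3
print("t",round(s["time_s"],2),"fix x,y of grip mm",p.round(2),"z",s["eef_pos"][2].round(5),"rpy",s["tool_rot"].round(4),"F fix",(R.T@s["force"][:2]).round(2),s["force"][2].round(2),"M",s["ft_torque"].round(2))
E
python3 fx.py
python3 - <<'E'
from fit import *
c=pickle.load(open("c2.pkl","rb"))["scene"];yaw=1.438-np.pi/2
for l in((82,0,0),(82,10,0),(82,-10,0),(82,0,12),(70,0,55)):
    v=np.array(l)/1e3;X=np.array([.5326+v[0]*np.cos(yaw)-v[1]*np.sin(yaw),.0336+v[0]*np.sin(yaw)+v[1]*np.cos(yaw),.014+v[2]])
    p=proj(c,X);print(l,((p-[290,140])*4).round(1))
for l in((-35,-65,113),(35,-65,113),(35,65,113),(-35,65,113)):
    v=np.array(l)/1e3;yw=-.1297;X=np.array([.6027+v[0]*np.cos(yw)-v[1]*np.sin(yw),.0352+v[0]*np.sin(yw)+v[1]*np.cos(yw),v[2]])
    print(l,((proj(c,X)-[290,140])*4).round(1))
E
```

```text
t 6.25 fix x,y of grip mm [-69.64  -8.35] z 0.22987 rpy [ 3.1411e+00 -1.0000e-04  1.4412e+00] F fix [-0.18  0.2 ] -5.7 M [-0.06  0.04  0.01]
(82, 0, 0) [181.8 522.2]
(82, 10, 0) [204.8 524.9]
(82, -10, 0) [159.  519.5]
(82, 0, 12) [183.2 505.2]
(70, 0, 55) [191.2 419.4]
(-35, -65, 113) [ 75.4 271.2]
(35, -65, 113) [ 50.5 397.7]
(35, 65, 113) [383.3 434.8]
(-35, 65, 113) [390.  304.7]
```

Emit:
{"api": "jog_arm", "payload": {"deltas": [{"translation": [0,0,0.0012],"grip": 0,"twist": [0,0,0]},{"translation": [0.0009,0,0.0012],"grip": 0,"twist": [0,0,0]},{"translation": [0.0019,0,0.0012],"grip": 0,"twist": [0,0,0]},{"translation": [0.0019,0,0.0012],"grip": 0,"twist": [0,0,0]},{"translation": [0.0019,0,0.0005],"grip": 0,"twist": [0,0,0]},{"translation": [0.0019,0,0],"grip": 0,"twist": [0,0,0]},{"translation": [0.0019,0,-0.0003],"grip": 0,"twist": [0,0,0]},{"translation": [0.0019,0,-0.0006],"grip": 0,"twist": [0,0,0]},{"translation": [0.0019,0,-0.0006],"grip": 0,"twist": [0,0,0]},{"translation": [0.0019,0,-0.0006],"grip": 0,"twist": [0,0,0]}]}}

```text
time_s: 7.25
eef_pos: [0.5327, 0.0375, 0.2303]
tool_rot: [3.141, -0.0, 1.441]
force: [0.9, -0.6, -7.5]
width: 0.0241
grasp_force: 50.0
```

```bash
python3 fx.py
```

```text
t 7.25 fix x,y of grip mm [-69.71  -6.8 ] z 0.23026 rpy [ 3.1414e+00 -1.0000e-04  1.4412e+00] F fix [ 0.92 -0.45] -7.48 M [-0.04 -0.    0.11]
```

Emit:
{"api": "jog_arm", "payload": {"deltas": [{"translation": [0,0,0.0018],"grip": 0,"twist": [0,0,0]},{"translation": [0.001,0,0.0018],"grip": 0,"twist": [0,0,0]},{"translation": [0.002,0,0.0018],"grip": 0,"twist": [0,0,0]},{"translation": [0.002,0,0.0018],"grip": 0,"twist": [0,0,0]},{"translation": [0.002,0,0.001],"grip": 0,"twist": [0,0,0]},{"translation": [0.002,0,0.0005],"grip": 0,"twist": [0,0,0]},{"translation": [0.002,0,0],"grip": 0,"twist": [0,0,0]},{"translation": [0.002,0,0],"grip": 0,"twist": [0,0,0]},{"translation": [0.002,0,0],"grip": 0,"twist": [0,0,0]},{"translation": [0.002,0,0],"grip": 0,"twist": [0,0,0]}]}}

```text
time_s: 8.25
eef_pos: [0.533, 0.039, 0.2306]
tool_rot: [3.141, -0.0, 1.441]
force: [-0.0, -1.4, -3.2]
width: 0.0235
grasp_force: 50.0
```

```bash
python3 fx.py
```

```text
t 8.25 fix x,y of grip mm [-69.6   -5.22] z 0.23055 rpy [ 3.141  -0.      1.4412] F fix [ 0.15 -1.4 ] -3.15 M [-0.09  0.16 -0.01]
```

Force is back to the free level, which suggests the rod is in the bore. I'll rise 3 mm slowly to confirm.

Emit:
{"api": "jog_arm", "payload": {"deltas": [{"translation": [0,0,-0.0004],"grip": 0,"twist": [0,0,0]},{"translation": [0,0,-0.0008],"grip": 0,"twist": [0,0,0]},{"translation": [0,0,-0.0012],"grip": 0,"twist": [0,0,0]},{"translation": [0,0,-0.0016],"grip": 0,"twist": [0,0,0]},{"translation": [0,0,-0.002],"grip": 0,"twist": [0,0,0]},{"translation": [0,0,-0.002],"grip": 0,"twist": [0,0,0]},{"translation": [0,0,-0.002],"grip": 0,"twist": [0,0,0]},{"translation": [0,0,-0.002],"grip": 0,"twist": [0,0,0]},{"translation": [0,0,-0.002],"grip": 0,"twist": [0,0,0]},{"translation": [0,0,-0.002],"grip": 0,"twist": [0,0,0]}]}}

```text
time_s: 9.25
eef_pos: [0.533, 0.039, 0.2322]
tool_rot: [3.141, -0.0, 1.441]
force: [0.4, -0.4, -4.0]
width: 0.024
grasp_force: 50.0
```

```bash
python3 fx.py
```

```text
t 9.25 fix x,y of grip mm [-69.6   -5.22] z 0.23215 rpy [ 3.141  -0.      1.4412] F fix [ 0.41 -0.36] -3.95 M [-0.03  0.13 -0.  ]
```

Emit:
{"api": "jog_arm", "payload": {"deltas": [{"translation": [0.0002,0,-0.001],"grip": 0,"twist": [0,0,0]},{"translation": [0.0002,0,-0.003],"grip": 0,"twist": [0,0,0]},{"translation": [0.0002,0,-0.005],"grip": 0,"twist": [0,0,0]},{"translation": [0.0002,0,-0.007],"grip": 0,"twist": [0,0,0]},{"translation": [0.0002,0,-0.009],"grip": 0,"twist": [0,0,0]},{"translation": [0.0002,0,-0.0105],"grip": 0,"twist": [0,0,0]},{"translation": [0.0002,0,-0.012],"grip": 0,"twist": [0,0,0]},{"translation": [0.0002,0,-0.013],"grip": 0,"twist": [0,0,0]},{"translation": [0.0002,0,-0.013],"grip": 0,"twist": [0,0,0]},{"translation": [0.0002,0,-0.013],"grip": 0,"twist": [0,0,0]}]}}

```text
time_s: 10.25
eef_pos: [0.533, 0.0392, 0.2425]
tool_rot: [3.141, -0.0, 1.441]
force: [0.2, 0.3, -3.5]
width: 0.0236
grasp_force: 50.0
```

```bash
python3 fx.py
```

```text
t 10.25 fix x,y of grip mm [-69.62  -5.06] z 0.24254 rpy [ 3.141  -0.      1.4412] F fix [0.18 0.36] -3.54 M [-0.06  0.12 -0.02]
```

Emit:
{"api": "jog_arm", "payload": {"deltas": [{"translation": [0,0,-0.0006],"grip": 0,"twist": [0,0,0]},{"translation": [0,0,-0.0012],"grip": 0,"twist": [0,0,0]},{"translation": [0,0,-0.0018],"grip": 0,"twist": [0,0,0]},{"translation": [0,0,-0.0024],"grip": 0,"twist": [0,0,0]},{"translation": [0,0,-0.003],"grip": 0,"twist": [0,0,0]},{"translation": [0,0,-0.0036],"grip": 0,"twist": [0,0,0]},{"translation": [0,0,-0.0042],"grip": 0,"twist": [0,0,0]},{"translation": [0,0,-0.0048],"grip": 0,"twist": [0,0,0]},{"translation": [0,0,-0.005],"grip": 0,"twist": [0,0,0]},{"translation": [0,0,-0.005],"grip": 0,"twist": [0,0,0]}], "grip_force": 60}}

```text
time_s: 11.25
eef_pos: [0.5325, 0.0391, 0.2459]
tool_rot: [-3.14, 0.0, 1.441]
force: [2.2, -0.6, -14.7]
width: 0.0236
grasp_force: 60.0
```

```bash
python3 fx.py
```

```text
t 11.25 fix x,y of grip mm [-70.16  -5.19] z 0.24585 rpy [-3.1402e+00  3.0000e-04  1.4411e+00] F fix [ 2.23 -0.28] -14.69 M [-0.28  0.56 -0.09]
```

Emit:
{"api": "jog_arm", "payload": {"deltas": [{"translation": [0,0.0006,-0.0006],"grip": 0,"twist": [0,0,0]},{"translation": [0,0.0006,-0.0012],"grip": 0,"twist": [0,0,0]},{"translation": [0,0.0006,-0.0018],"grip": 0,"twist": [0,0,0]},{"translation": [0,0.0006,-0.0024],"grip": 0,"twist": [0,0,0]},{"translation": [0,0.0006,-0.003],"grip": 0,"twist": [0,0,0]},{"translation": [0,0.0006,-0.0036],"grip": 0,"twist": [0,0,0]},{"translation": [0,0.0006,-0.0042],"grip": 0,"twist": [0,0,0]},{"translation": [0,0.0006,-0.0048],"grip": 0,"twist": [0,0,0]},{"translation": [0,0.0006,-0.0052],"grip": 0,"twist": [0,0,0]},{"translation": [0,0.0006,-0.0055],"grip": 0,"twist": [0,0,0]}]}}

```text
time_s: 12.25
eef_pos: [0.5332, 0.0391, 0.2505]
tool_rot: [-3.141, 0.0, 1.441]
force: [-0.3, -2.8, -18.9]
width: 0.0238
grasp_force: 60.0
```

```bash
python3 fx.py;  python3 - <<'E'
from plant import read_camera
import cv2,pickle,numpy as np
d={n:read_camera(n) for n in("scene","top")};pickle.dump(d,open("c3.pkl","wb"))
d0=pickle.load(open("c0.pkl","rb"))
def crop(f,x,y,w,h,k): return cv2.resize(f[y:y+h,x:x+w],None,fx=k,fy=k,interpolation=cv2.INTER_CUBIC)
cv2.imwrite("pics/e.png",np.hstack([crop(q["scene"]["frame"],320,205,55,45,7) for q in (d0,d)]))
E
```

```text
t 12.25 fix x,y of grip mm [-69.46  -5.16] z 0.25052 rpy [-3.1410e+00  2.0000e-04  1.4411e+00] F fix [ 0.09 -2.79] -18.94 M [-0.59  1.11 -0.18]
```

View pics/e.png

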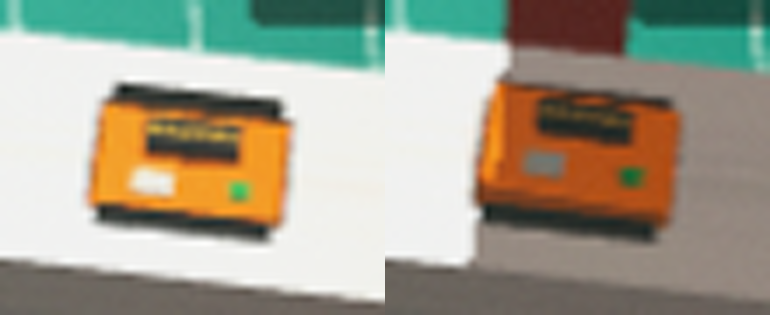

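Emit:
{"api": "jog_arm", "payload": {"deltas": [{"translation": [0,0,-0.0005],"grip": 0,"twist": [0,0,0]},{"translation": [0,0,-0.001],"grip": 0,"twist": [0,0,0]},{"translation": [0,0,-0.0015],"grip": 0,"twist": [0,0,0]},{"translation": [0,0,-0.002],"grip": 0,"twist": [0,0,0]},{"translation": [0,0,-0.0025],"grip": 0,"twist": [0,0,0]},{"translation": [0,0,-0.003],"grip": 0,"twist": [0,0,0]},{"translation": [0,0,-0.0035],"grip": 0,"twist": [0,0,0]},{"translation": [0,0,-0.0038],"grip": 0,"twist": [0,0,0]},{"translation": [0,0,-0.0042],"grip": 0,"twist": [0,0,0]},{"translation": [0,0,-0.0042],"grip": 0,"twist": [0,0,0]}]}}

```text
time_s: 13.35
eef_pos: [0.5334, 0.0391, 0.2543]
tool_rot: [3.141, 0.0, 1.441]
force: [-0.9, -3.3, -20.0]
width: 0.0236
grasp_force: 60.0
```

```bash
python3 fx.py;  cat > rise.py <<'E'
from fit import *
import cv2
from plant import read_camera
d={n:read_camera(n) for n in("scene","top")};pickle.dump(d,open("c4.pkl","wb"))
d0=pickle.load(open("c0.pkl","rb"));c,s=np.cos(-.1297),np.sin(-.1297);R=np.array([[c,-s,0],[s,c,0],[0,0,1]])
def rect(cam,z): # rectified module-top plane at height z, 0.2mm/px
    src=np.float32([[-24,-26],[24,-26],[24,26],[-24,26]]);im=[proj(cam,R@np.array([a/1e3,b/1e3,z])+[.6027,.0352,0]) for a,b in src]
    H=cv2.getPerspectiveTransform(np.float32(im),np.float32((src+[24,26])*5))
    return cv2.warpPerspective(cam["frame"],H,(240,260),flags=cv2.INTER_CUBIC)
def sat(im,lo,hi):
    h=cv2.cvtColor(im,cv2.COLOR_BGR2HSV);return h
for n in("scene","top"):
    a=cv2.cvtColor(rect(d0[n],.113),cv2.COLOR_BGR2GRAY).astype(np.float32)
    t=a[55:205,60:200]  # inside module
    for half,sl in(("all",slice(30,230)),("y-",slice(30,130)),("y+",slice(130,230))):
        tt=a[sl,50:195];o=[]
        for h in np.arange(0,.0165,.0005):
            b=cv2.cvtColor(rect(d[n],.113+h),cv2.COLOR_BGR2GRAY).astype(np.float32)
            m=cv2.matchTemplate(b[max(0,sl.start-8):sl.stop+8,42:203],tt,cv2.TM_CCOEFF_NORMED)
            o.append((m[:,8].max() if False else m.max(),h,*[(v-8)/5 for v in cv2.minMaxLoc(m)[3]]))
        # height at which the match shift in fixture x is zero
        z=[(q[1]*1e3,round(q[2],1),round(q[3],1),round(float(q[0]),2)) for q in o]
        print(n,half,z[4:31:4])
E
python3 rise.py
```

```text
t 13.35 fix x,y of grip mm [-69.26  -5.12] z 0.25426 rpy [3.1414e+00 1.0000e-04 1.4411e+00] F fix [-0.49 -3.44] -20.01 M [-0.84  1.61 -0.35]
scene all [(np.float64(2.0), -1.6, 1.6, 0.29), (np.float64(4.0), -1.6, 1.6, 0.48), (np.float64(6.0), -1.6, 1.6, 0.69), (np.float64(8.0), -1.6, 1.6, 0.82), (np.float64(10.0), 0.0, 1.6, 0.82), (np.float64(12.0), 1.6, 1.6, 0.81), (np.float64(14.0), 1.6, 1.6, 0.64)]
scene y- [(np.float64(2.0), -1.6, 1.6, 0.27), (np.float64(4.0), -1.6, 1.6, 0.43), (np.float64(6.0), -1.6, 1.6, 0.6), (np.float64(8.0), -1.6, 1.6, 0.75), (np.float64(10.0), -0.2, 1.6, 0.76), (np.float64(12.0), 1.6, 1.6, 0.75), (np.float64(14.0), 1.6, 1.6, 0.62)]
scene y+ [(np.float64(2.0), -1.6, 1.6, 0.27), (np.float64(4.0), -1.6, 1.6, 0.51), (np.float64(6.0), -1.6, 1.6, 0.78), (np.float64(8.0), -1.4, 1.6, 0.91), (np.float64(10.0), 0.4, 1.6, 0.91), (np.float64(12.0), 1.6, 1.6, 0.88), (np.float64(14.0), 1.6, 1.6, 0.63)]
top all [(np.float64(2.0), -0.4, 1.4, 0.32), (np.float64(4.0), -0.6, 1.4, 0.32), (np.float64(6.0), -0.6, 1.2, 0.31), (np.float64(8.0), -0.8, 1.2, 0.31), (np.float64(10.0), -0.8, 1.2, 0.31), (np.float64(12.0), -1.0, 1.0, 0.3), (np.float64(14.0), -1.0, 1.0, 0.3)]
top y- [(np.float64(2.0), -0.6, 1.6, 0.29), (np.float64(4.0), -0.6, 1.6, 0.29), (np.float64(6.0), -0.8, 1.6, 0.29), (np.float64(8.0), -0.8, 1.6, 0.29), (np.float64(10.0), -1.0, 1.6, 0.29), (np.float64(12.0), -1.0, 1.6, 0.29), (np.float64(14.0), -1.2, 1.6, 0.29)]
top y+ [(np.float64(2.0), -0.4, 0.2, 0.39), (np.float64(4.0), -0.6, 0.0, 0.39), (np.float64(6.0), -0.6, 0.0, 0.39), (np.float64(8.0), -0.8, -0.2, 0.39), (np.float64(10.0), -0.8, -0.4, 0.39), (np.float64(12.0), -1.0, -0.4, 0.38), (np.float64(14.0), -1.0, -0.6, 0.38)]
```

Emit:
{"api": "jog_arm", "payload": {"deltas": [{"translation": [0,0,0.001],"grip": 0,"twist": [0,0,0]},{"translation": [0,0,0.003],"grip": 0,"twist": [0,0,0]},{"translation": [0,0,0.006],"grip": 0,"twist": [0,0,0]},{"translation": [0,0,0.011],"grip": 0,"twist": [0,0,0]},{"translation": [0,0,0.017],"grip": 0,"twist": [0,0,0]},{"translation": [0,0,0.024],"grip": 0,"twist": [0,0,0]},{"translation": [0,0,0.031],"grip": 0,"twist": [0,0,0]},{"translation": [0,0,0.037],"grip": 0,"twist": [0,0,0]},{"translation": [0,0,0.041],"grip": 0,"twist": [0,0,0]},{"translation": [0,0,0.041],"grip": 0,"twist": [0,0,0]}]}}

```text
time_s: 14.45
eef_pos: [0.5359, 0.0393, 0.2242]
tool_rot: [3.133, -0.001, 1.441]
force: [0.1, 0.3, -3.8]
width: 0.0237
grasp_force: 60.0
```

```bash
python3 fx.py; python3 goto.py 0.4400 0.0480 0.218 1.441
```

```text
t 14.45 fix x,y of grip mm [-66.73  -4.61] z 0.22418 rpy [ 3.1332e+00 -1.0000e-03  1.4415e+00] F fix [0.1  0.35] -3.84 M [-0.02  0.14 -0.02]
t 14.45 pos [0.5359 0.0393 0.2242] rpy [ 3.1332e+00 -1.0000e-03  1.4415e+00] F [ 0.15  0.33 -3.84] M [-0.02  0.14 -0.02] w 0.0237 gf 60.0
trans [-0.0046, -0.1204, 0.0067] twist [0.0107, -0.0012, 0.0006]
```

Emit:
{"api": "jog_arm", "payload": {"deltas": [{"translation": [0,-0.006,0.001],"grip": 0,"twist": [0.002,0,0]},{"translation": [0,-0.02,0.003],"grip": 0,"twist": [0.005,0,0]},{"translation": [0,-0.04,0.005],"grip": 0,"twist": [0.0107,-0.001,0]},{"translation": [0,-0.06,0.0067],"grip": 0,"twist": [0.0107,-0.001,0]},{"translation": [-0.001,-0.08,0.0067],"grip": 0,"twist": [0.0107,-0.001,0]},{"translation": [-0.002,-0.1,0.0067],"grip": 0,"twist": [0.0107,-0.001,0]},{"translation": [-0.004,-0.114,0.0067],"grip": 0,"twist": [0.0107,-0.001,0]},{"translation": [-0.0046,-0.1204,0.0067],"grip": 0,"twist": [0.0107,-0.001,0]},{"translation": [-0.0046,-0.1204,0.0067],"grip": 0,"twist": [0.0107,-0.001,0]},{"translation": [-0.0046,-0.1204,0.0067],"grip": 0,"twist": [0.0107,-0.001,0]}]}}

```text
time_s: 15.45
eef_pos: [0.4383, 0.0478, 0.2167]
tool_rot: [-3.136, 0.001, 1.441]
force: [0.9, 0.4, -4.3]
width: 0.0236
grasp_force: 60.0
```

```bash
python3 fx.py;  python3 - <<'E'
from plant import read_camera
import cv2,pickle,numpy as np
d={n:read_camera(n) for n in("scene","top")};pickle.dump(d,open("c5.pkl","wb"))
d0=pickle.load(open("c0.pkl","rb"))
def crop(f,x,y,w,h,k): return cv2.resize(f[y:y+h,x:x+w],None,fx=k,fy=k,interpolation=cv2.INTER_CUBIC)
A=np.vstack([crop(d["scene"]["frame"],320,205,55,45,7),crop(d["top"]["frame"],270,205,55,40,7)])
B=crop(d["scene"]["frame"],310,130,66,100,6)
cv2.imwrite("pics/f.png",np.hstack([A[:595],cv2.resize(B,(396,595))]))
E
```

```text
t 15.45 fix x,y of grip mm [-164.67   -8.74] z 0.21669 rpy [-3.1358e+00  6.0000e-04  1.4410e+00] F fix [0.87 0.52] -4.31 M [-0.09  0.07  0.06]
```

View pics/f.png

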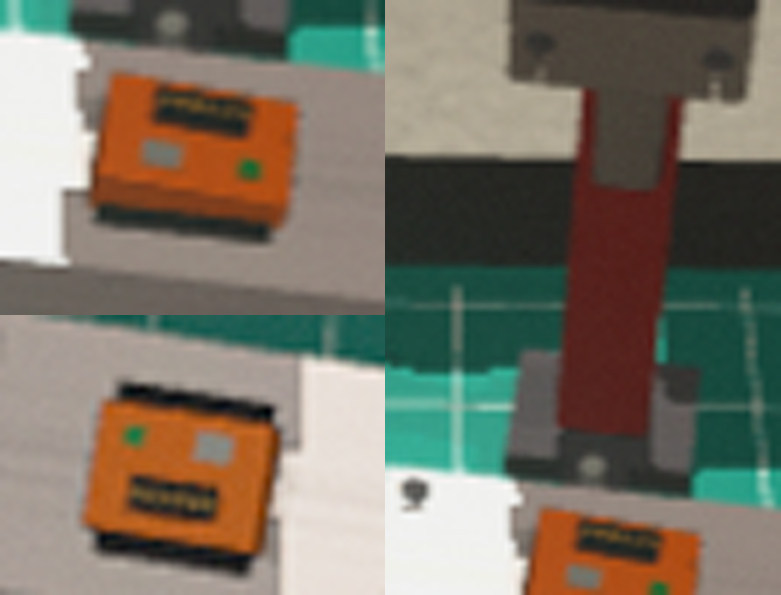

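```bash
cat > mod.py <<'E'
import sys
from fit import *
import cv2
from scipy.spatial.transform import Rotation as Ro
d0=pickle.load(open("c0.pkl","rb"));d=pickle.load(open(sys.argv[1],"rb"))
F=Ro.from_euler("z",-.1297);o=np.array([.6027,.0352,0]);W=lambda v:F.apply(np.array(v))+o
P=[(a/1e3,b/1e3,.113) for a in(-13,0,13) for b in(-19,0,19)]
obs=[]
for n in("scene","top"):
    k=4;g=lambda q:cv2.resize(cv2.cvtColor(q[n]["frame"],cv2.COLOR_BGR2HSV)[...,1],None,fx=k,fy=k,interpolation=cv2.INTER_CUBIC)
    for ch in(0,):
        f=lambda q:cv2.resize(q[n]["frame"][...,1].astype(np.float32),None,fx=k,fy=k,interpolation=cv2.INTER_CUBIC)
        A,B=f(d0),f(d)
    mask=np.zeros(A.shape,np.uint8)
    poly=np.array([(proj(d0[n],W((a/1e3,b/1e3,.113)))+.5)*k-.5 for a,b in((-12,-18),(12,-18),(12,18),(-12,18))])
    cv2.fillPoly(mask,[poly.round().astype(int)],255)
    # inputMask applies to input (2nd) image: use the start picture as input, current as template
    M=np.float32([[1,0,0],[0,1,0]]);cc,M=-1,M
    best=None
    for dv in(0,6,12,16):
        try:
            M=np.float32([[1,0,0],[0,1,dv if n=="scene" else dv/3]])
            c,M=cv2.findTransformECC(B,A,M,cv2.MOTION_AFFINE,(3,500,1e-7),mask,5)
            if best is None or c>best[0]: best=(c,M)
        except cv2.error: pass
    c,M=best;Mi=cv2.invertAffineTransform(M);print(n,"cc",round(c,3))
    for p in P:
        q=proj(d0[n],W(p));u=(q+.5)*k-.5;u2=Mi@np.append(u,1);obs.append((n,p,(u2+.5)/k-.5))
def res(x):
    R=Ro.from_rotvec(x[3:]);c0=np.array([0,0,.101])
    return np.concatenate([proj(d[n],W(R.apply(np.array(p)-c0)+c0+x[:3]/1e3))-q for n,p,q in obs])
for dof in(3,6):
    r=least_squares(lambda y:res(np.append(y,[0]*(6-dof))),np.zeros(dof),x_scale=[1]*3+[.02]*(dof-3))
    print("shift mm",r.x[:3].round(2),"rot deg",np.degrees(r.x[3:]).round(2),"rms px",np.sqrt(np.mean(r.fun**2)).round(3))
E
python3 mod.py c5.pkl
```

```text
Still running in the background as job /tmp/bash_jobs.1000/a3182f619968 (pid 1166). You'll get a notice when it ends.
```

```bash
kill -- -$(cat /tmp/bash_jobs.1000/a3182f619968/pid); pkill -f mod.py; export OMP_NUM_THREADS=2
sed -i 's/k=4;g=.*/k=4;x0,y0=(310,190) if n=="scene" else (260,190)/; s/q\[n\]\["frame"\]\[...,1\]/q[n]["frame"][y0:y0+75,x0:x0+75,1]/; s/\.113)))+.5)\*k-.5 for/.113)))-[x0,y0]+.5)*k-.5 for/; s/u=(q+.5)\*k-.5/u=(q-[x0,y0]+.5)*k-.5/; s/(u2+.5)\/k-.5)/(u2+.5)\/k-.5+[x0,y0])/; s/(3,500,1e-7)/(3,60,1e-5)/' mod.py
sed -i '1i import cv2; cv2.setNumThreads(1)' mod.py; time timeout 100 python3 mod.py c5.pkl
```

```text
scene cc 0.957
top cc 0.972
shift mm [-0.51  1.47  9.36] rot deg [] rms px 0.304
shift mm [-0.46  0.52  9.41] rot deg [-4.64 -0.22  0.41] rms px 0.164
real	0m5.133s
user	0m3.800s
sys	0m0.517s
```

```bash
python3 goto.py 0.4383 0.0478 0.2106 1.441
```

```text
t 15.55 pos [0.4382 0.0478 0.2164] rpy [-3.1349e+00  7.0000e-04  1.4411e+00] F [ 0.3  -0.49 -4.68] M [-0.03  0.1  -0.04] w 0.0236 gf 60.0
trans [-0.0, 0.0002, 0.0073] twist [-0.0085, 0.0008, 0.0002]
```

Emit:
{"api": "jog_arm", "payload": {"deltas": [{"translation": [0,0,0.001],"grip": 0,"twist": [-0.004,0,0]},{"translation": [0,0,0.002],"grip": 0,"twist": [-0.0085,0,0]},{"translation": [0,0,0.003],"grip": 0,"twist": [-0.0085,0,0]},{"translation": [0,0,0.004],"grip": 0,"twist": [-0.0085,0,0]},{"translation": [0,0,0.005],"grip": 0,"twist": [-0.0085,0,0]},{"translation": [0,0,0.0056],"grip": 0,"twist": [-0.0085,0,0]},{"translation": [0,0,0.0062],"grip": 0,"twist": [-0.0085,0,0]},{"translation": [0,0,0.0068],"grip": 0,"twist": [-0.0085,0,0]},{"translation": [0,0,0.0073],"grip": 0,"twist": [-0.0085,0,0]},{"translation": [0,0,0.0073],"grip": 0,"twist": [-0.0085,0,0]}]}}

```text
time_s: 16.55
eef_pos: [0.4374, 0.0479, 0.2102]
tool_rot: [-3.14, 0.001, 1.441]
force: [0.2, -0.2, -3.8]
width: 0.0238
grasp_force: 60.0
```

```bash
python3 fx.py
```

```text
t 16.55 fix x,y of grip mm [-165.51   -8.76] z 0.2102 rpy [-3.1404e+00  7.0000e-04  1.4412e+00] F fix [ 0.23 -0.2 ] -3.8 M [-0.05  0.14 -0.06]
```

Lower another 0.8 mm to contact.

Emit:
{"api": "jog_arm", "payload": {"deltas": [{"translation": [0,0,0.0003],"grip": 0,"twist": [0,0,0]},{"translation": [0,0,0.0006],"grip": 0,"twist": [0,0,0]},{"translation": [0,0,0.0008],"grip": 0,"twist": [0,0,0]},{"translation": [0,0,0.001],"grip": 0,"twist": [0,0,0]},{"translation": [0,0,0.001],"grip": 0,"twist": [0,0,0]},{"translation": [0,0,0.001],"grip": 0,"twist": [0,0,0]},{"translation": [0,0,0.001],"grip": 0,"twist": [0,0,0]},{"translation": [0,0,0.001],"grip": 0,"twist": [0,0,0]},{"translation": [0,0,0.001],"grip": 0,"twist": [0,0,0]},{"translation": [0,0,0.001],"grip": 0,"twist": [0,0,0]}]}}

```text
time_s: 17.55
eef_pos: [0.4376, 0.0479, 0.21]
tool_rot: [-3.141, 0.001, 1.441]
force: [-3.3, -0.5, 5.7]
width: 0.0235
grasp_force: 60.0
```

```bash
python3 fx.py
```

```text
t 17.55 fix x,y of grip mm [-165.34   -8.77] z 0.20997 rpy [-3.1407e+00  9.0000e-04  1.4413e+00] F fix [-3.21 -0.95] 5.71 M [0.04 0.94 0.01]
```

Emit:
{"api": "jog_arm", "payload": {"deltas": [{"translation": [0,0,-0.0005],"grip": 0,"twist": [0,0,0]},{"translation": [0,0,-0.0007],"grip": 0,"twist": [0,0,0]},{"translation": [0,0,-0.0007],"grip": 0.27,"twist": [0,0,0]},{"translation": [0,0,-0.0007],"grip": 0.3,"twist": [0,0,0]},{"translation": [0,0,-0.0007],"grip": 0.4,"twist": [0,0,0]},{"translation": [0,0,-0.0007],"grip": 0.6,"twist": [0,0,0]},{"translation": [0,0,-0.0007],"grip": 0.8,"twist": [0,0,0]},{"translation": [0,0,-0.0007],"grip": 0.9,"twist": [0,0,0]},{"translation": [0,0,-0.0007],"grip": 0.9,"twist": [0,0,0]},{"translation": [0,0,-0.0007],"grip": 0.9,"twist": [0,0,0]}], "grip_force": 10}}

```text
time_s: 18.55
eef_pos: [0.4375, 0.0479, 0.21]
tool_rot: [-3.141, 0.001, 1.441]
force: [0.4, 0.4, 0.3]
width: 0.0734
grasp_force: 0.0
```

```bash
python3 fx.py; python3 goto.py
```

```text
t 18.55 fix x,y of grip mm [-165.46   -8.73] z 0.21004 rpy [-3.1406e+00  7.0000e-04  1.4412e+00] F fix [0.35 0.42] 0.28 M [-0.03  0.02 -0.04]
t 18.55 pos [0.4375 0.0479 0.21  ] rpy [-3.1406e+00  7.0000e-04  1.4412e+00] F [0.4  0.37 0.28] M [-0.03  0.02 -0.04] w 0.0734 gf 0.0
```

Released. Straight up 0.13 m, then sideways to the robot's right for a clear look.

Emit:
{"api": "jog_arm", "payload": {"deltas": [{"translation": [0,0,-0.02],"grip": 0.9,"twist": [0,0,0]},{"translation": [0,0,-0.07],"grip": 0.9,"twist": [0,0,0]},{"translation": [0,0,-0.12],"grip": 0.9,"twist": [0,0,0]},{"translation": [0,0,-0.16],"grip": 0.9,"twist": [0,0,0]},{"translation": [-0.05,0,-0.16],"grip": 0.9,"twist": [0,0,0]},{"translation": [-0.11,0,-0.16],"grip": 0.9,"twist": [0,0,0]},{"translation": [-0.17,0,-0.16],"grip": 0.9,"twist": [0,0,0]},{"translation": [-0.23,0,-0.16],"grip": 0.9,"twist": [0,0,0]},{"translation": [-0.27,0,-0.16],"grip": 0.9,"twist": [0,0,0]},{"translation": [-0.28,0,-0.16],"grip": 0.9,"twist": [0,0,0]}]}}

```text
time_s: 19.55
eef_pos: [0.4081, -0.1768, 0.3382]
tool_rot: [-3.14, 0.001, 1.437]
force: [0.6, 1.1, 0.4]
width: 0.0827
grasp_force: 0.0
```

```bash
python3 fx.py;  python3 - <<'E'
from plant import read_camera
import cv2,pickle,numpy as np
d={n:read_camera(n) for n in("scene","top")};pickle.dump(d,open("c6.pkl","wb"))
def crop(f,x,y,w,h,k): return cv2.resize(f[y:y+h,x:x+w],None,fx=k,fy=k,interpolation=cv2.INTER_CUBIC)
cv2.imwrite("pics/g.png",np.hstack([crop(d["scene"]["frame"],280,130,110,165,3.5),crop(d["top"]["frame"],240,180,110,165,3.5)]))
E
timeout 100 python3 mod.py c6.pkl
```

```text
t 19.55 fix x,y of grip mm [-165.57 -235.35] z 0.33817 rpy [-3.1404e+00  1.3000e-03  1.4370e+00] F fix [0.42 1.15] 0.42 M [-0.1   0.06  0.02]
scene cc 0.955
top cc 0.97
shift mm [-0.5   1.46  9.37] rot deg [] rms px 0.32
shift mm [-0.48  0.5   9.42] rot deg [-4.65 -0.08  0.25] rms px 0.183
```

View pics/g.png

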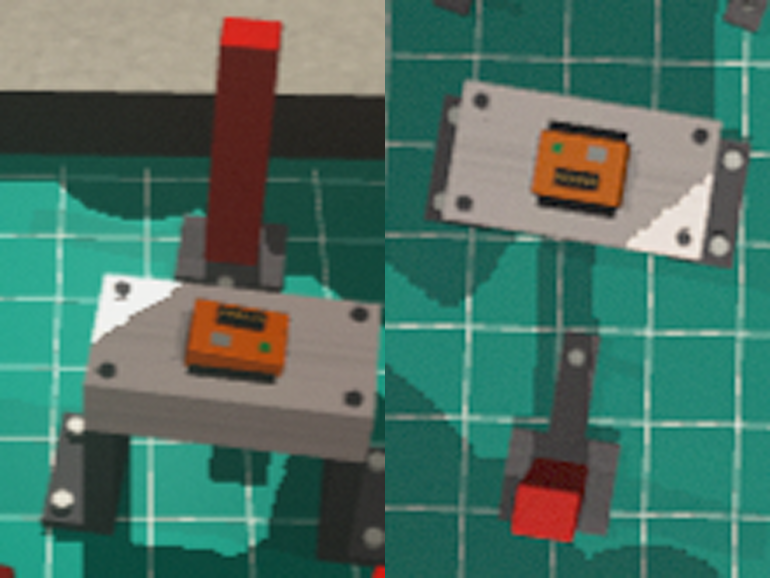

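The picture shows the tool standing clear in front of the fixture, with its rod at (575,357) in the top crop. The module sits in its pocket about 9.4 mm proud.

```bash
python3 -c "
from plant import job
print(job.hand_in())"
```

```text
the job is handed in; nothing more can be done
None
```

Handed in at about 20 s of robot time: I felt out the bore about 5 mm to the fixture's -y side, and the module now stands about 9.4 mm proud in its pocket, leaning an estimated 4–5° from the off-centre push, with the knockout tool standing free in front of the fixture.

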